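# Tighten the movement-holder clamp to the wrench's click

### The arm

A 6-joint arm with a two-finger parallel gripper is mounted at the origin on the work surface. World frame = base frame: x ahead of the robot, y to its left, z up, the work surface at z = 0. Lengths are in mm, angles in rad, forces in N, time in s.
With the tool pointing down it reaches from about 275 to 850 mm from the base axis. Payload 5.2 kg.
Tool frame: the origin (TCP) lies on the front face of the gripper's body, between the roots of the fingers; the fingertips stand 73 mm ahead of it and the grasp point (between the pads) lies 54 mm ahead of it; z points along the fingers, y is the line along which they close (so a half turn about z gives the same grasp; the last joint's range is limited). The gripper opens to 85 mm and grips with 20 to 120 N. Pads are 22 mm wide; open, the fingers measure 114 mm over their backs; the gripper's body (76 mm by 85 mm) begins 54 mm behind the grasp point. The pads swing forward as they close: fully open they stand 13 mm farther back than shut.
Start: joints at [0.935, 0.259, 1.535, -0, 1.348, -0.203], TCP at [230.658, 499.302, 303.91] pointing down, gripper open.
Joint ranges: [-3.14, 3.14], [-0.91, 2.08], [0.19, 2.58], [-1.22, 4.36], [0.22, 2.71], [-3.12, 3.12]. Speed limits (rad/s): [2.57, 2.57, 3.14, 3.14, 3.14, 3.14].

### API

Orientations are given as [roll, pitch, yaw] about the fixed x, y, z axes, in that order (R = Rz(yaw) Ry(pitch) Rx(roll)).
In Python, from bench import env, optics gives the robot as it stands.
- The arm moves only by the tool apply_moves, never from a script. Its argument "motion" is a list of rows, each an object with "grip": the opening, from -1 (shut) to 1 (fully open); "dp": the shift along the tool's x, y, z as a fraction of full scale, a list of three; "delta_rot": the turn, a rotation vector about the tool's x, y, z as a fraction of full scale, a list of three. A call has 1 to 12 rows; each row is the pose to reach, as a shift and turn from the pose commanded when the call began, along the tool's axes at that moment, turning the shorter way round; what a row does not reach only later rows make up. Full scale, the value 1, is 0.25 m for a shift and 2 pi rad for a turn. A row lasts 1/10 s, in which the tool goes at most 50 mm and 8.59 degrees, less where a joint would pass 70% of its speed; a pose out of reach is approached as far as the arm can. A call with a number of a shift or a turn outside -1 to 1 is refused whole. A call with a gripper value outside its range is refused whole. The fingers move at their own pace and stop on an object; the grip force is fixed at half the most. Time passes only in rows, so rows that repeat a pose let the fingers close. It gives the time, the measured TCP pose, the force, the opening and the grip force at its end, in the units of the state.
- env.state(): the state, without advancing time (a new reading comes with each control period).
- optics.capture(name): name is "scene" or "side" or "wrist"; returns a dict with "frame" (420x560x3 uint8, red, green, blue), "z_map" (420x560 float32, mm along the optical axis (not along the pixel's ray), 0 where there is no reading), "fov_y" (degrees; the focal length in pixels is half the picture's height over the tangent of half this angle, whatever the lens; pixels are square), "cx", "cy" (the principal point, pixels), "rvec" (rotation vector, rad) and "tvec" (3), from world to camera coordinates, as OpenCV has them; the wrist camera has in their place "T_tool_cam" (4x4, takes a point from camera to tool coordinates, whose origin is the TCP and whose axes are the flange's). Camera axes: x right, y down, z forward; pixel columns grow to the right and rows downward; lengths in mm; the calibration is good to about 2 mm. A picture is of the moment at which its call begins: read the wrist's pose just before it.
- env.sign_off(): hands the job in; it is judged then, once.
Trained networks look in the newest picture that a camera, given by its name, has taken for a name from the list of things; names that differ only in an ending like _2 or _b are one class to them, and where a whole thing is asked for, a point or a joint stands for the part that bears it (a point fixed in the world has none). Each returns a list of dicts, best first, with "confidence" (0 to 1); they miss things now and then, are a little off and sometimes report something else, mostly with a low value. They report only what shows in the picture. A call takes as long as a camera call.
- optics.recognise(camera, query): "bbox" ([left, top, right, bottom] in pixels, round what is visible of it).
The state is a dict: "time": time; "joints": joint angles; "qvel": joint speeds; "joint_torque": joint torques, N m; "tool_pos": TCP position; "tool_rot": TCP orientation; "ft_force": force on the tool from outside, world axes, zero at the start; "moment": the same for the moment, N m; "grip_width": finger opening in mm; "finger_force": force on a finger pad.
Only numpy, scipy, OpenCV 4.12 (cv2) and the standard library are available. Lean on these libraries where they do the work, as an engineer would, in place of code of your own. Each camera call takes 0.05 s, during which the arm holds its last target. There are 200 camera calls.

### The job

The screw that clamps the clock movement on the blue sloping holder is still slack. Swing the click wrench that is already seated on it clockwise until you feel it click (the handle breaks over and goes light), stop at once so that the screw is not overtightened, then ease off and let go so that the handle springs straight again. Leave the other things on the bench alone.

Things in the scene. Friction and masses are not known exactly. Their poses are not given: they have to be found in the camera images.
- stand: blue fixed movement holder; origin on the bench under it, z up; base plate x -60..+150, y -90..+90 mm, 18 high. Its 160 x 150 mm plate slopes 27 degrees, low side to its -x (roughly towards the robot), with a brass clock movement held by a steel clamp bar and one central screw. The screw axis lies in this frame's x-z plane, leaning 27 degrees to -x: its upward direction is (-0.454, 0, 0.891).
- lamp_bar (a point): centre of the underside of the fixed aluminium LED lamp bar over the wrench handle: 28 mm wide (holder's x), 380 long (y), 22 thick, underside 315 above the bench; arms and posts at its ends go back at holder's y +-175 mm. A gripper pointing straight down at the hand grip hits it; tilted 25 to 40 degrees (pointing down and to the holder's +x, about along the screw axis) it passes in front of it.
- screw_axis (a point): point on the screw axis at the level of the handle's centre line, fixed to the holder. The handle swings round it in the plane square to the screw axis (27 degrees to the bench).
- wrench_grip (a point): middle of the wrench's round aluminium hand grip, on its centre line, 140 mm from screw_axis, moving with it. Grip 26 mm in diameter, 104 to 181 mm from the axis; it overhangs the sloping plate, over 50 mm free below. The handle points down the slope (holder's -x), at first 0.15 to 0.5 rad to the -y side of that line; tightening (clockwise from above) carries it to the +y side.
- screw (a joint): turn of the clamp screw and wrench head, rad, growing as it tightens. Starts between 0 and 0.35. Resists with about 1.3 N m plus 0.6 N m per rad and stays where it is left; turning it back takes about 0.9 N m when tight. Pulled slowly, the wrench clicks at about 0.7. With the wrench straight, the handle stands (screw - 0.5) rad to the holder's +y side of straight down the slope.
- wrench (a joint): break-over of the handle relative to the wrench head, rad, in the tightening direction: 0 straight, 0.2 against its stop. Stays 0 until 1.72 N m (12 N at the grip), then clicks: resistance falls to about 0.75 of that at 0.1 and 0.45 at 0.2 while the screw stands still; beyond, it is solid and overtightens the screw. Let go, it springs back to 0. A steel pointer strip on the head does not break over.
- punch_block: bystander: dark wooden block 60 x 150 x 36 mm with small punches standing in it; loose, leave alone. Origin under its centre.
- wood_block: bystander: plain wooden block 170 x 55 x 50 mm; loose, leave alone. Origin under its centre.
- jar: bystander: glass jar, 60 mm across, 80 mm high; loose, leave alone. Origin under its centre.
- screwdriver: bystander: screwdriver 180 mm long lying on the bench in front of the holder; loose, leave alone.
- movement: bystander: spare brass clock frame 110 x 90 x 36 mm; loose, leave alone. Origin under its centre.
- weight: bystander: brass clock weight, 44 mm across, 100 mm high, standing; loose, leave alone. Origin under its centre.

How it is judged:
By the outcome, as a careful person would: the job done as asked, in the order asked, and still so for the second after the job is handed in, with the robot touching nothing.
It also fails if it takes over 48 s, if anything falls off the work surface, if the arm or the gripper's body presses on something with over 40 N, if the wrist force passes 120 N, or if a joint passes its speed limit or range.

## Working session

There is one attempt and no reset: what is moved stays moved. The work goes in short steps, Python scripts to look and compute and a tool call to move; the robot and the scene stay as the last step left them, time stands still between calls to the robot, and variables do not carry over. Pictures are saved under pics/ and viewed, at most 10 in all, crops included, and the job is handed in when it is done.

Besides the shell and the picture viewer there is one more tool, called after "Request:" as name(argument=value, ...) on one line, values as JSON. apply_moves: Moves the arm, as the interface text tells. Shift numbers are shares of 0.25 m and turn numbers shares of 2 pi rad, none past 1 either way. Its arguments: {"type":"object","properties":{"motion":{"type":"array"}},"required":["motion"]}

```bash
mkdir -p pics
cat > h.py <<'E'
import numpy as np, cv2
from scipy.spatial.transform import Rotation as R
from bench import env, optics
def cap(n):
    s=env.state(); c=optics.capture(n)
    h,w=c['frame'].shape[:2]; c['f']=h/2/np.tan(np.radians(c['fov_y'])/2)
    if 'rvec' in c:
        Rm=cv2.Rodrigues(np.array(c['rvec'],float))[0]; c['Rwc']=Rm.T; c['o']=-Rm.T@np.array(c['tvec'],float).ravel()
    else:
        T=np.array(c['T_tool_cam']); Rt=R.from_euler('xyz',s['tool_rot']).as_matrix()
        c['Rwc']=Rt@T[:3,:3]; c['o']=np.array(s['tool_pos'])+Rt@T[:3,3]
    return c
def cloud(c):
    h,w=c['z_map'].shape; u,v=np.meshgrid(np.arange(w),np.arange(h)); z=c['z_map']
    p=np.stack([(u-c['cx'])/c['f']*z,(v-c['cy'])/c['f']*z,z],-1)
    return p@c['Rwc'].T+c['o']
def proj(c,P):
    q=(np.atleast_2d(P)-c['o'])@c['Rwc']; return q[:,:2]/q[:,2:]*c['f']+[c['cx'],c['cy']]
def save(c,n,box=None,s=1):
    im=c['frame'][:,:,::-1]
    if box: im=im[box[1]:box[3],box[0]:box[2]]
    cv2.imwrite('pics/'+n,cv2.resize(im,None,fx=s,fy=s))
E
python3 - <<'E'
from h import *
a=cap('scene');b=cap('side')
im=np.vstack([a['frame'],b['frame']])[:,:,::-1]
cv2.imwrite('pics/a.png',cv2.resize(np.hstack([a['frame'],b['frame']])[:,:,::-1],(800,300)))
save(a,'scene.png',s=1.4);save(b,'side.png',s=1.4)
for n in ('scene','side'):
  c={'scene':a,'side':b}[n]; print(n,c['o'],c['f'])
  for q in ('stand','wrench_grip','screw_axis','lamp_bar','wrench'):
    print(q,[(r['bbox'],round(r['confidence'],2)) for r in optics.recognise(n,q)[:2]])
s=env.state();print(s)
E
```

```text
scene [ 970.11766938  398.70655777 1229.33487525] 498.83269953316454
stand [([122.7, 137.8, 303.2, 366.1], 0.59)]
wrench_grip [([200.0, 209.3, 255.4, 246.3], 0.72)]
screw_axis [([122.5, 139.1, 301.9, 364.3], 0.82)]
lamp_bar [([123.3, 138.0, 301.5, 368.1], 0.96)]
wrench [([202.1, 212.5, 252.1, 244.1], 0.89), ([124.3, 139.6, 305.7, 365.5], 0.2)]
side [  441.70302205 -1038.04752879  1131.61251154] 495.65735965749934
stand [([299.5, 138.5, 407.7, 328.1], 0.85)]
wrench_grip [([299.6, 192.7, 371.7, 235.7], 0.91)]
screw_axis [([296.6, 136.0, 406.4, 331.2], 0.93)]
lamp_bar [([295.3, 137.6, 404.5, 328.7], 0.59), ([332.1, 191.1, 346.8, 208.9], 0.47)]
wrench [([297.3, 196.6, 368.8, 233.2], 0.75)]
{'time': 0.6, 'joints': array([ 9.35211878e-01,  2.58583495e-01,  1.53502831e+00,  1.72877710e-05,
        1.34798825e+00, -2.02805362e-01]), 'qvel': array([-0.00075546, -0.00124652, -0.00048923, -0.00087689, -0.00058008,
        0.00072751]), 'joint_torque': array([-1.77210601e-03, -4.45670092e+01, -2.90764868e+01, -3.61874345e-04,
        9.40973841e-04,  2.14692477e-05]), 'tool_pos': array([230.64191128, 499.29935516, 303.90725018]), 'tool_rot': array([-3.14158881e+00, -1.80042439e-05,  2.70880975e+00]), 'ft_force': array([-0.45924612, -0.48764097, -0.33731179]), 'moment': array([-0.00972571,  0.01750346, -0.01767378]), 'finger_force': 0.0, 'grip_width': 85.17928387329697}
```

View pics/scene.png

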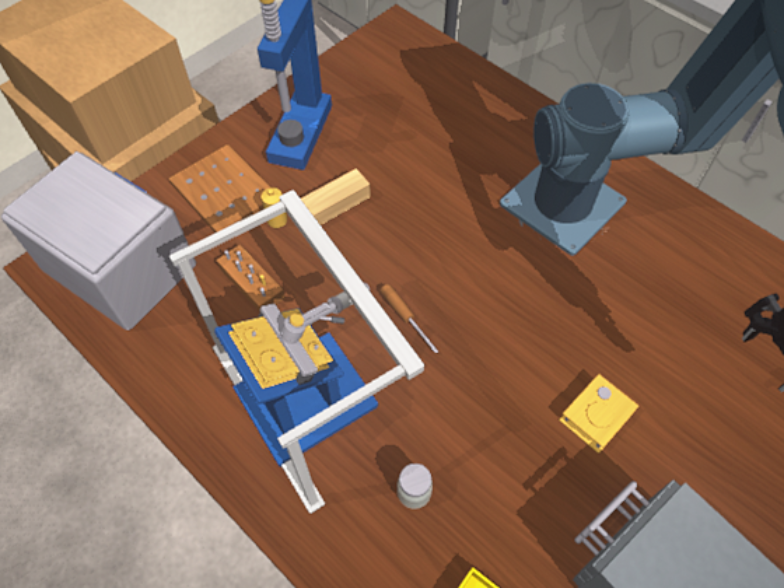

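View pics/side.png

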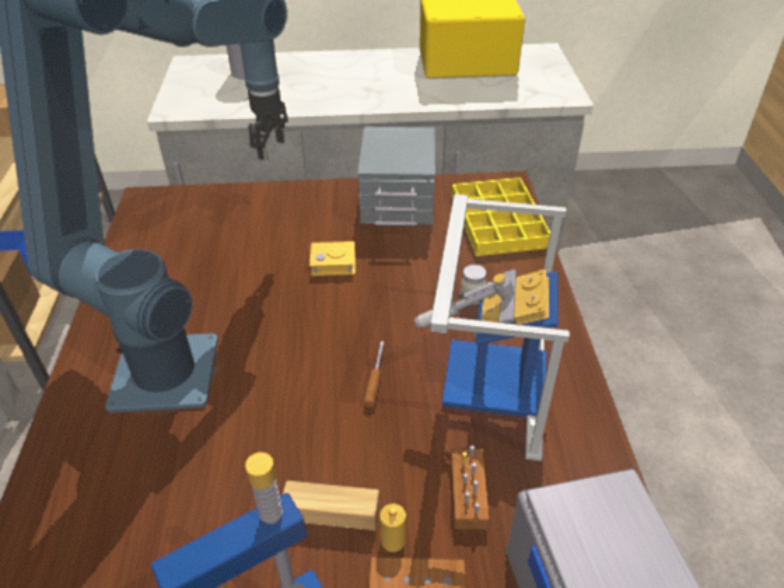

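The scene view shows the wrench head near (293,327) with the handle running to (350,298), passing under the white lamp bar from (290,197) to (415,370). The side view shows the handle end at (420,322) and the head at (500,282). Next I'll measure them from depth.

Run:
```python
from h import *
np.set_printoptions(precision=1,suppress=True)
C=[cap('scene'),cap('side')]; P=[];K=[]
for c in C:
    p=cloud(c); ok=c['z_map']>0; P.append(p[ok]);K.append(c['frame'][ok].astype(int))
for i in (0,1):
    p,k=P[i],K[i]
    reg=(p[:,0]>400)&(p[:,0]<1000)&(abs(p[:,1])<420)
    t=p[reg&(p[:,2]>331)&(p[:,2]<343)&(k.min(1)>120)]
    print('bar-level pts',len(t),t.min(0),t.max(0))
    (rc,rs,ra)=cv2.minAreaRect(t[:,:2].astype(np.float32)); print(rc,rs,ra)
    blue=reg&(k[:,2]>k[:,0]+50)&(p[:,2]>13)&(p[:,2]<23)
    b=p[blue]; 
    if len(b)>20: print('base',len(b),cv2.minAreaRect(b[:,:2].astype(np.float32)),np.median(b[:,2]))
    np.save(f'p{i}.npy',np.hstack([p,k]))
```

```text
bar-level pts 2969 [ 547.7 -268.6  331. ] [848.  141.5 341.4]
(698.3143310546875, -67.6661376953125) (380.35565185546875, 224.2285614013672) 76.82257843017578
base 2127 ((711.7265625, -70.5867919921875), (182.32662963867188, 208.93235778808594), 76.90497589111328) 17.497708292672087
bar-level pts 1376 [ 547.8 -273.5  331. ] [843.  136.4 341.1]
(696.472900390625, -71.48100280761719) (380.5863037109375, 223.23350524902344) 77.28721618652344
base 2279 ((709.1422119140625, -75.34957122802734), (184.62139892578125, 207.17906188964844), 76.53327178955078) 16.466720374455235
```

```bash
cat >> h.py <<'E'
yaw=np.radians(-13.1); O=np.array([666.7,-62.8,0])
Rh=R.from_euler('z',yaw).as_matrix()
S=np.radians(27)
# slope frame columns: d (down slope), y, n... in holder axes
D=np.array([[-np.cos(S),0,-np.sin(S)],[0,1,0],[-np.sin(S),0,np.cos(S)]])
def toslope(p): return (p-O)@Rh@D.T
def fromslope(q): return np.atleast_2d(q)@D@Rh.T+O
E
python3 - <<'E'
from h import *
np.set_printoptions(precision=1,suppress=True)
for i in (0,1):
    a=np.load(f'p{i}.npy'); q=toslope(a[:,:3]); k=a[:,3:]; h=(a[:,:3]-O)@Rh
    m=(abs(q[:,1])<110)&(q[:,0]>-150)&(q[:,0]<250)&(h[:,2]>60)&(h[:,2]<312)
    m&=~((h[:,0]>-90)&(h[:,0]<-45)&(h[:,2]>290))
    q=q[m];k=k[m]
    H=np.histogram(q[:,2],np.arange(0,320,8));print([(int(e),n) for n,e in zip(*H) if n>15])
    # map of heights top view in slope frame
    W=np.zeros((440,800,3),np.uint8)
    xs=((q[:,0]+150)*2).astype(int);ys=((110-q[:,1])*2).astype(int)
    for dx in range(-1,3):
        for dy in range(-1,3):
            W[np.clip(ys+dy,0,439),np.clip(xs+dx,0,799)]=np.stack([k[:,2],k[:,1],k[:,0]],1)
    cv2.imwrite(f'pics/m{i}.png',W)
    np.save(f'q{i}.npy',np.hstack([q,k]))
A=cv2.resize(cv2.imread('pics/m0.png'),(533,293));B=cv2.resize(cv2.imread('pics/m1.png'),(533,293));cv2.imwrite('pics/m.png',np.vstack([A,B]))
E
```

```text
[(8, np.int64(18)), (24, np.int64(19)), (40, np.int64(19)), (48, np.int64(24)), (56, np.int64(26)), (64, np.int64(19)), (72, np.int64(20)), (80, np.int64(16)), (88, np.int64(17)), (112, np.int64(16)), (160, np.int64(139)), (168, np.int64(161)), (184, np.int64(247)), (192, np.int64(181)), (200, np.int64(100)), (216, np.int64(91)), (224, np.int64(179)), (232, np.int64(132)), (240, np.int64(45))]
[(8, np.int64(22)), (16, np.int64(26)), (24, np.int64(23)), (32, np.int64(28)), (40, np.int64(26)), (48, np.int64(33)), (56, np.int64(29)), (64, np.int64(27)), (72, np.int64(29)), (80, np.int64(16)), (96, np.int64(16)), (104, np.int64(19)), (120, np.int64(16)), (128, np.int64(19)), (152, np.int64(23)), (160, np.int64(129)), (168, np.int64(36)), (184, np.int64(147)), (192, np.int64(138)), (200, np.int64(22)), (208, np.int64(29)), (216, np.int64(130)), (224, np.int64(182)), (232, np.int64(112)), (240, np.int64(19))]
```

View pics/m.png

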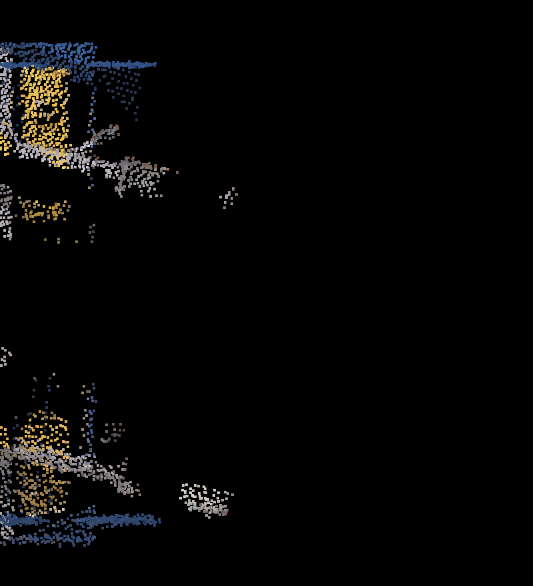

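Top: scene view, bottom: side view, both rectified onto the slope. The handle runs from (20,150) to (230,197) in the top panel, about 0.2 rad to the -y side. Next I'll fit its line.

Run:
```python
from h import *
np.set_printoptions(precision=1,suppress=True)
for i in (0,1):
    a=np.load(f'p{i}.npy'); q=toslope(a[:,:3]); h=(a[:,:3]-O)@Rh
    m=(q[:,1]>-70)&(q[:,1]<25)&(q[:,0]>-210)&(q[:,0]<80)&(q[:,2]>205)&(q[:,2]<275)
    m&=~((h[:,0]>-90)&(h[:,0]<-42)&(h[:,2]>300))
    q=q[m];k=a[m,3:]
    for d in range(-200,50,10):
        s=(q[:,0]>=d)&(q[:,0]<d+10)
        if s.sum()>2: print(i,d,s.sum(),'y',np.percentile(q[s,1],[5,50,95]),'n',np.percentile(q[s,2],[5,50,95]),k[s].mean(0).astype(int))
```

```text
0 -180 24 y [-2.5  3.5 10.1] n [214.2 224.3 234.6] [156 151 156]
0 -170 111 y [-6.9  7.3 17.6] n [208.3 230.3 245. ] [176 165 155]
0 -160 91 y [-9.3 11.2 19.5] n [213.1 233.2 245.5] [189 169 131]
0 -150 34 y [-3.1  9.2 18.1] n [218.4 234.5 245.4] [201 174 122]
0 -140 24 y [-6.8  0.1  8.6] n [227.7 237.5 241.4] [175 168 175]
0 -130 30 y [-7.6 -1.4  2.8] n [222.1 236.9 240.3] [172 164 166]
0 -120 31 y [-10.8  -4.4   0.9] n [223.8 237.4 241.2] [170 163 169]
0 -110 30 y [-13.2  -6.1  -2.2] n [221.4 236.2 241.7] [166 159 166]
0 -100 36 y [-15.3  -8.1  -1.8] n [220.9 227.6 240.7] [171 164 171]
0 -90 41 y [-16.6  -7.9   5.7] n [219.9 226.5 240.1] [165 158 164]
0 -80 37 y [-18.4   2.5  11.4] n [220.7 226.1 228.6] [131 124 127]
0 -70 46 y [-32.6 -13.8  15.3] n [219.9 225.5 230.3] [134 128 131]
0 -60 68 y [-30.8 -16.9  -8.8] n [213.8 228.6 236.3] [118 111 114]
0 -50 30 y [-31.5 -18.5 -11.6] n [220.3 232.3 234.5] [137 131 128]
0 -40 29 y [-35.4 -21.1 -13.3] n [222.2 231.6 234.6] [136 132 129]
0 -30 8 y [-31.  -16.8 -16.2] n [219.2 224.5 228.3] [141 130 125]
0 10 5 y [-44.8 -38.4 -37.1] n [230.8
[... 663 characters left out ...]
] n [217.6 227.5 239. ] [143 137 139]
1 -90 32 y [-26.4 -21.3 -12.3] n [218.  226.1 238.7] [140 133 135]
1 -80 30 y [-29.3 -23.5   3.4] n [218.1 224.8 228.4] [131 125 126]
1 -70 37 y [-36.2 -26.6   7.2] n [215.3 223.3 228.3] [121 114 115]
1 -60 39 y [-39.9 -35.2 -12. ] n [213.9 224.8 233.6] [129 121 119]
1 -50 4 y [-40.7 -38.2 -34.2] n [209.9 215.5 217.1] [127 112 105]
1 -20 9 y [-46.  -40.  -33.9] n [226.3 232.8 233.8] [203 198 191]
1 -10 29 y [-52.2 -47.7 -35.7] n [219.  228.6 234.1] [179 174 168]
1 0 34 y [-55.3 -49.8 -38.3] n [214.7 227.9 234.5] [171 165 159]
1 10 31 y [-56.1 -51.  -39.4] n [215.5 227.5 232.5] [155 147 144]
1 20 3 y [-51.6 -41.1 -40.3] n [227.2 228.6 230.2] [146 132 128]
```

```bash
cat >> h.py <<'E'
AX=np.array([-157.,0,221.5])   # screw_axis in slope frame
def pose(beta,r=145,back=0,tilt=36,depth=54+3,side=0,sgn=1):
    """TCP pos, R for tool over grip; beta>0 to +y; side: shift along +tangent (+y side)"""
    u=np.array([np.cos(beta),np.sin(beta),0]); t=np.array([-np.sin(beta),np.cos(beta),0])
    W=D.T; # slope->holder : holder = q@D -> D.T@q
    g=Rh@(D.T@(AX+r*u+side*t))+O
    zz=Rh@np.array([np.sin(np.radians(tilt)),0,-np.cos(np.radians(tilt))])
    y=Rh@(D.T@t); y-=zz*(y@zz); y/=np.linalg.norm(y); y*=sgn
    x=np.cross(y,zz)
    Rm=np.stack([x,y,zz],1)
    return g-zz*(depth+back),Rm,g
def rel(p,Rm,s=None):
    s=s or env.state(); R0=R.from_euler('xyz',s['tool_rot']).as_matrix()
    return R0.T@(p-np.array(s['tool_pos']))/250, R.from_matrix(R0.T@Rm).as_rotvec()/(2*np.pi)
E
python3 - <<'E'
from h import *
np.set_printoptions(precision=3,suppress=True)
print(optics.capture('wrist')['T_tool_cam'])
for sg in (1,-1):
    for b in (0,120):
        p,Rm,g=pose(-.27,back=b,side=0,sgn=sg); print(sg,b,p,g,R.from_matrix(Rm).as_euler('xyz'),Rm[:,0],*rel(p,Rm))
E
```

```text
[[ -0.001  -0.95   -0.312  80.067]
 [  1.     -0.001   0.     -0.165]
 [ -0.001  -0.312   0.95  -69.686]
 [  0.      0.      0.      1.   ]]
1 0 [542.333 -73.568 251.305] [574.965 -81.162 205.191] [-2.952  0.603 -3.044] [-0.82  -0.08  -0.567] [-2.093 -1.557  0.21 ] [ 0.003 -0.101 -0.072]
1 120 [473.634 -57.582 348.387] [574.965 -81.162 205.191] [-2.952  0.603 -3.044] [-0.82  -0.08  -0.567] [-1.817 -1.614 -0.178] [ 0.003 -0.101 -0.072]
-1 0 [542.333 -73.568 251.305] [574.965 -81.162 205.191] [ 2.952 -0.603  0.097] [0.82  0.08  0.567] [-2.093 -1.557  0.21 ] [-0.136 -0.004  0.407]
-1 120 [473.634 -57.582 348.387] [574.965 -81.162 205.191] [ 2.952 -0.603  0.097] [0.82  0.08  0.567] [-1.817 -1.614 -0.178] [-0.136 -0.004  0.407]
```

Request:
apply_moves(motion=[{"grip": 0.5, "dp": [-0.9, -0.8, -0.1], "delta_rot": [0, 0, 0]}, {"grip": 0.5, "dp": [-0.9, -0.8, -0.1], "delta_rot": [0, 0, 0]}, {"grip": 0.5, "dp": [-0.9, -0.8, -0.1], "delta_rot": [0, 0, 0]}, {"grip": 0.5, "dp": [-0.9, -0.8, -0.1], "delta_rot": [0, 0, 0]}, {"grip": 0.5, "dp": [-0.9, -0.8, -0.1], "delta_rot": [0, -0.1, -0.07]}, {"grip": 0.5, "dp": [-0.9, -0.8, -0.1], "delta_rot": [0, -0.1, -0.07]}, {"grip": 0.5, "dp": [-0.9, -0.8, -0.1], "delta_rot": [0, -0.1, -0.07]}, {"grip": 0.5, "dp": [-0.9, -0.8, -0.1], "delta_rot": [0, -0.1, -0.07]}, {"grip": 0.5, "dp": [-0.9, -0.8, -0.1], "delta_rot": [0, -0.1, -0.07]}, {"grip": 0.5, "dp": [-0.9, -0.8, -0.1], "delta_rot": [0, -0.1, -0.07]}, {"grip": 0.5, "dp": [-0.9, -0.8, -0.1], "delta_rot": [0, -0.1, -0.07]}, {"grip": 0.5, "dp": [-0.9, -0.8, -0.1], "delta_rot": [0, -0.1, -0.07]}])

```text
time: 1.95
tool_pos: [351.5, 223.7, 329.5]
tool_rot: [-2.983, 0.604, -3.072]
ft_force: [0.2, 0.2, 0.8]
grip_width: 64.1
finger_force: 0.0
```

Run:
```python
from h import *
np.set_printoptions(precision=3,suppress=True)
s=env.state(); print(s['time'],s['tool_pos'],s['joints'],s['grip_width'])
p,Rm,g=pose(-.27,back=120); print(*rel(p,Rm))
```

```text
1.95 [351.545 223.711 329.485] [ 0.579 -0.16   2.05  -0.57   0.867 -0.722] 64.13980054000817
[-0.38  -1.115  0.351] [ 0.002 -0.    -0.004]
```

Request:
apply_moves(motion=[{"grip": 0.5, "dp": [-0.38, -1.0, 0.35], "delta_rot": [0, 0, 0]}, {"grip": 0.5, "dp": [-0.38, -1.0, 0.35], "delta_rot": [0, 0, 0]}, {"grip": 0.5, "dp": [-0.38, -1.0, 0.35], "delta_rot": [0, 0, 0]}, {"grip": 0.5, "dp": [-0.38, -1.0, 0.35], "delta_rot": [0, 0, 0]}, {"grip": 0.5, "dp": [-0.38, -1.0, 0.35], "delta_rot": [0, 0, 0]}, {"grip": 0.5, "dp": [-0.38, -1.0, 0.35], "delta_rot": [0, 0, 0]}, {"grip": 0.5, "dp": [-0.38, -1.0, 0.35], "delta_rot": [0, 0, 0]}, {"grip": 0.5, "dp": [-0.38, -1.0, 0.35], "delta_rot": [0, 0, 0]}, {"grip": 0.5, "dp": [-0.38, -1.0, 0.35], "delta_rot": [0, 0, 0]}, {"grip": 0.5, "dp": [-0.38, -1.0, 0.35], "delta_rot": [0, 0, 0]}, {"grip": 0.5, "dp": [-0.38, -1.0, 0.35], "delta_rot": [0, 0, 0]}])

```text
time: 3.05
tool_pos: [473.8, -27.4, 344.7]
tool_rot: [-2.981, 0.605, -3.067]
ft_force: [0.7, -0.1, -0.3]
grip_width: 64.3
finger_force: 0.0
```

Run:
```python
from h import *
np.set_printoptions(precision=3,suppress=True)
s=env.state(); print(s['time'],s['tool_pos'],s['joints'],s['ft_force'])
c=cap('wrist')
im=c['frame'][:,:,::-1].copy()
for b in (-.3,-.27,-.24):
    for r in (0,104,140,181):
        u=np.array([np.cos(b),np.sin(b),0]); q=proj(c,fromslope(AX+r*u))[0]
        cv2.circle(im,tuple(int(v) for v in q),2,(0,0,255),-1)
cv2.imwrite('pics/w1.png',cv2.resize(im,None,fx=1.4,fy=1.4))
p=cloud(c); q=toslope(p.reshape(-1,3)); m=(c['z_map'].ravel()>0)
for d in range(-130,40,10):
    s=m&(q[:,0]>=d)&(q[:,0]<d+10)&(q[:,2]>205)&(q[:,2]<250)&(abs(q[:,1]+25)<50)
    if s.sum()>5: print(d,s.sum(),np.percentile(q[s,1],[2,50,98]),np.percentile(q[s,2],[5,50,98]))
p,Rm,g=pose(-.27,back=0); print(*rel(p,Rm))
```

```text
3.05 [473.797 -27.428 344.715] [-0.344 -0.19   2.035  0.131  0.683 -2.016] [ 0.665 -0.146 -0.307]
-130 169 [-11.202  -3.985   1.67 ] [222.496 238.711 239.863]
-120 181 [-14.065  -6.384  -1.34 ] [224.069 238.707 240.052]
-110 185 [-15.886  -9.124  -3.684] [223.82  238.793 240.094]
-100 251 [-20.785 -10.501  -2.778] [222.55  238.433 239.981]
-90 427 [-22.563 -13.757   1.965] [222.658 227.802 239.672]
-80 382 [-25.61  -12.504   8.342] [221.961 226.012 229.252]
-70 354 [-33.64    5.     13.822] [219.303 225.476 232.284]
-60 493 [-36.972 -22.973  -9.431] [222.396 232.593 235.862]
-50 424 [-38.373 -24.629 -13.189] [225.085 232.214 234.425]
-40 461 [-40.834 -27.082 -15.636] [225.011 232.122 234.492]
-30 486 [-43.225 -29.542 -17.877] [224.46  232.245 234.518]
-20 505 [-45.847 -32.119 -20.553] [224.878 232.181 234.437]
-10 541 [-48.263 -34.618 -22.978] [224.622 232.109 234.487]
0 570 [-50.72  -36.756 -25.375] [224.074 232.011 234.544]
10 684 [-51.903 -40.178 -27.882] [220.092 230.428 234.187]
20 299 [-46.532 -39.085 -31.827] [213.071 224.492 232.31 ]
[-0.001 -0.129  0.482] [ 0.003 -0.    -0.003]
```

View pics/w1.png

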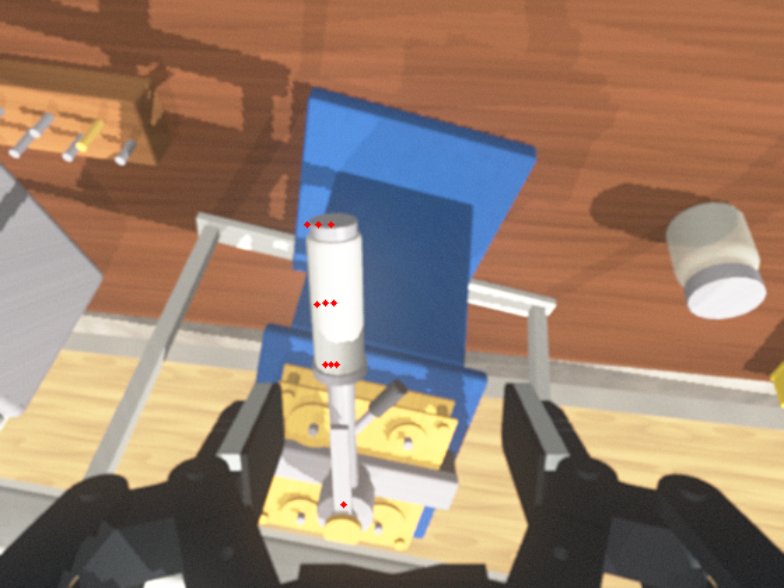

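The wrist view shows the hand grip from (335,225) to (340,370), about 10 px right of my prediction. That puts the handle at about -0.24 rad, so I'll correct for it and line up.

```bash
sed -i 's/^AX=.*/AX=np.array([-156.,2,221.5])/' h.py
python3 - <<'E'
from h import *
np.set_printoptions(precision=3,suppress=True)
for b in (100,0):
  p,Rm,g=pose(-.24,back=b); print(*rel(p,Rm),p)
E
```

```text
[ 0.002 -0.096  0.081] [ 0.003 -0.     0.002] [484.671 -53.775 331.254]
[ 0.001 -0.103  0.481] [ 0.003 -0.     0.002] [541.92  -67.097 250.353]
```

Request:
apply_moves(motion=[{"grip": 0.5, "dp": [0, -0.1, 0.08], "delta_rot": [0.003, 0, 0.002]}, {"grip": 0.5, "dp": [0, -0.1, 0.08], "delta_rot": [0.003, 0, 0.002]}, {"grip": 0.5, "dp": [0, -0.1, 0.2], "delta_rot": [0.003, 0, 0.002]}, {"grip": 0.5, "dp": [0, -0.1, 0.3], "delta_rot": [0.003, 0, 0.002]}, {"grip": 0.5, "dp": [0, -0.1, 0.38], "delta_rot": [0.003, 0, 0.002]}, {"grip": 0.5, "dp": [0, -0.1, 0.44], "delta_rot": [0.003, 0, 0.002]}, {"grip": 0.5, "dp": [0, -0.1, 0.48], "delta_rot": [0.003, 0, 0.002]}, {"grip": 0.5, "dp": [0, -0.1, 0.48], "delta_rot": [0.003, 0, 0.002]}, {"grip": 0.5, "dp": [0, -0.1, 0.48], "delta_rot": [0.003, 0, 0.002]}])

```text
time: 4.0
tool_pos: [542.1, -67.7, 250.9]
tool_rot: [-2.971, 0.607, -3.084]
ft_force: [0.1, 0.2, -0.2]
grip_width: 63.8
finger_force: 0.0
```

Run:
```python
from h import *
np.set_printoptions(precision=4,suppress=True)
s=env.state(); print(s['time'],s['tool_pos'],s['joints'],s['ft_force'],s['moment'])
c=cap('wrist'); save(c,'w2.png'); 
t=[np.array(x) for x in (Rh@D.T@np.array([0.24,.97,0]),)]; print('tangent',t)
for b in (-.24,-.20,-.15,-.1,0,.1,.2):
  p,Rm,g=pose(b,side=15); print(b,*rel(p,Rm))
```

```text
4.0 [542.1337 -67.6838 250.9135] [-0.37    0.0677  2.0593  0.2038  0.3987 -2.108 ] [ 0.1268  0.2361 -0.1978] [ 0.0319  0.2857 -0.0069]
tangent [array([ 0.0116,  0.9932, -0.109 ])]
-0.24 [ 0.003   0.0634 -0.0004] [-0.0007 -0.0002 -0.0005]
-0.2 [ 0.0003  0.0866 -0.0009] [-0.0007 -0.0002  0.0058]
-0.15 [-0.0045  0.1153 -0.0014] [-0.0007 -0.0001  0.0137]
-0.1 [-0.0106  0.1438 -0.0016] [-0.0007 -0.0001  0.0216]
0 [-0.0271  0.1997 -0.0014] [-0.0007 -0.0001  0.0373]
0.1 [-0.049   0.2537 -0.0002] [-0.0007 -0.0001  0.053 ]
0.2 [-0.0761  0.3053  0.0018] [-0.0007 -0.      0.0687]
```

View pics/w2.png

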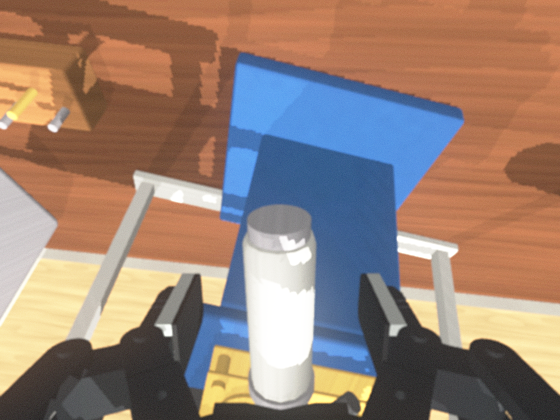

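The handle lies between the open fingers, centred near column 280. Now I'll push it with the -y finger along its arc.

Request:
apply_moves(motion=[{"grip": 0.5, "dp": [0.002, 0.04, 0], "delta_rot": [0, 0, 0]}, {"grip": 0.5, "dp": [0.003, 0.07, 0], "delta_rot": [0, 0, 0]}, {"grip": 0.5, "dp": [0.002, 0.08, 0], "delta_rot": [0, 0, 0]}, {"grip": 0.5, "dp": [0.001, 0.09, 0], "delta_rot": [0, 0, 0.003]}, {"grip": 0.5, "dp": [0, 0.102, 0], "delta_rot": [0, 0, 0.006]}, {"grip": 0.5, "dp": [-0.002, 0.116, 0], "delta_rot": [0, 0, 0.01]}, {"grip": 0.5, "dp": [-0.004, 0.131, -0.001], "delta_rot": [0, 0, 0.014]}, {"grip": 0.5, "dp": [-0.007, 0.145, -0.001], "delta_rot": [0, 0, 0.018]}, {"grip": 0.5, "dp": [-0.011, 0.16, -0.001], "delta_rot": [0, 0, 0.022]}, {"grip": 0.5, "dp": [-0.011, 0.16, -0.001], "delta_rot": [0, 0, 0.022]}])

```text
time: 5.05
tool_pos: [545.9, -29.5, 248.2]
tool_rot: [-3.066, 0.626, 3.03]
ft_force: [-4.7, -7.2, 3.0]
grip_width: 64.1
finger_force: 3.9
```

```bash
cat > st.py <<'E'
from h import *
import sys
np.set_printoptions(precision=4,suppress=True)
s=env.state(); print(s['time'],s['tool_pos'],s['joints'],s['ft_force'])
R0=R.from_euler('xyz',s['tool_rot']).as_matrix(); print('tool force',R0.T@s['ft_force'])
c=cap('wrist'); q=toslope(cloud(c).reshape(-1,3)); k=c['frame'].reshape(-1,3).astype(int)
m=(c['z_map'].ravel()>0)&(q[:,2]>228)&(q[:,2]<240)&(q[:,0]>-30)&(q[:,0]<15)&(k.min(1)>100)&(abs(q[:,1])<80)
m2=m; 
if m.sum()>50:
    v,u=q[m,1]-AX[1],q[m,0]-AX[0]; print('handle beta',m.sum(),np.median(np.arctan2(v,u)),np.percentile(np.arctan2(v,u),[3,97]))
for b in map(float,sys.argv[1:]):
  p,Rm,g=pose(b,side=19); print(b,*rel(p,Rm))
E
python3 st.py -.1 -.05 0 .05 .1 .15 .2
```

```text
5.05 [545.8714 -29.5499 248.1944] [-0.2665  0.0768  2.0586  0.0431  0.377  -1.7367] [-4.6857 -7.2238  3.0447]
tool force [ 1.3418 -8.0335 -4.1319]
handle beta 6235 -0.10533046306014826 [-0.213   0.2239]
-0.1 [0.0004 0.0059 0.0005] [-0.001   0.0001 -0.0005]
-0.05 [-0.004   0.0348  0.0006] [-0.001   0.0001  0.0074]
0.0 [-0.0098  0.0635  0.0009] [-0.001   0.0002  0.0152]
0.05 [-0.017   0.0918  0.0014] [-0.001   0.0002  0.0231]
0.1 [-0.0256  0.1198  0.0022] [-0.001   0.0002  0.031 ]
0.15 [-0.0356  0.1473  0.0031] [-0.001   0.0002  0.0388]
0.2 [-0.0469  0.1742  0.0044] [-0.001   0.0003  0.0467]
```

Request:
apply_moves(motion=[{"grip": 0.5, "dp": [-0.002, 0.014, 0], "delta_rot": [0, 0, 0.004]}, {"grip": 0.5, "dp": [-0.004, 0.029, 0], "delta_rot": [0, 0, 0.008]}, {"grip": 0.5, "dp": [-0.007, 0.043, 0], "delta_rot": [0, 0, 0.012]}, {"grip": 0.5, "dp": [-0.01, 0.058, 0], "delta_rot": [0, 0, 0.016]}, {"grip": 0.5, "dp": [-0.013, 0.072, 0.001], "delta_rot": [0, 0, 0.02]}, {"grip": 0.5, "dp": [-0.017, 0.086, 0.001], "delta_rot": [0, 0, 0.024]}, {"grip": 0.5, "dp": [-0.02, 0.094, 0.001], "delta_rot": [0, 0, 0.026]}, {"grip": 0.5, "dp": [-0.021, 0.1, 0.001], "delta_rot": [0, 0, 0.028]}, {"grip": 0.5, "dp": [-0.021, 0.1, 0.001], "delta_rot": [0, 0, 0.028]}])

```text
time: 6.0
tool_pos: [554.1, -5.8, 249.7]
tool_rot: [3.09, 0.628, 2.814]
ft_force: [-5.1, -8.7, 4.5]
grip_width: 64.1
finger_force: 4.8
```

```bash
python3 st.py .1 .15 .2 .25 .3
```

```text
6.0 [554.0692  -5.7779 249.6893] [-0.1992  0.0921  2.0366 -0.0645  0.3844 -1.4069] [-5.1373 -8.7087  4.4575]
tool force [-0.9518 -9.6378 -5.3206]
handle beta 6261 0.06583726979211388 [-0.0443  0.3958]
0.1 [-0.0003  0.0216  0.0016] [-0.0011  0.0003  0.003 ]
0.15 [-0.0053  0.0504  0.0025] [-0.0011  0.0003  0.0108]
0.2 [-0.0117  0.0789  0.0037] [-0.001   0.0004  0.0187]
0.25 [-0.0196  0.1071  0.0051] [-0.001   0.0004  0.0266]
0.3 [-0.0288  0.1348  0.0068] [-0.001   0.0004  0.0344]
```

Request:
apply_moves(motion=[{"grip": 0.5, "dp": [0, 0.006, 0], "delta_rot": [0, 0, 0.0015]}, {"grip": 0.5, "dp": [-0.001, 0.012, 0.001], "delta_rot": [0, 0, 0.003]}, {"grip": 0.5, "dp": [-0.002, 0.018, 0.001], "delta_rot": [0, 0, 0.005]}, {"grip": 0.5, "dp": [-0.003, 0.024, 0.001], "delta_rot": [0, 0, 0.006]}])

```text
time: 6.45
tool_pos: [556.4, -0.5, 250.1]
tool_rot: [3.063, 0.625, 2.767]
ft_force: [-6.4, -9.6, 5.4]
grip_width: 64.2
finger_force: 5.7
```

Request:
apply_moves(motion=[{"grip": 0.5, "dp": [0, 0.006, 0], "delta_rot": [0, 0, 0.0015]}, {"grip": 0.5, "dp": [-0.001, 0.012, 0.001], "delta_rot": [0, 0, 0.003]}])

```text
time: 6.65
tool_pos: [557.7, 2.1, 250.3]
tool_rot: [3.05, 0.623, 2.744]
ft_force: [-6.7, -10.2, 6.1]
grip_width: 64.2
finger_force: 5.7
```

Request:
apply_moves(motion=[{"grip": 0.5, "dp": [0, 0.006, 0], "delta_rot": [0, 0, 0.0015]}, {"grip": 0.5, "dp": [-0.001, 0.012, 0.001], "delta_rot": [0, 0, 0.003]}])

```text
time: 6.85
tool_pos: [559.0, 4.8, 250.6]
tool_rot: [3.036, 0.622, 2.721]
ft_force: [-7.6, -10.2, 5.9]
grip_width: 64.3
finger_force: 5.8
```

```bash
python3 st.py .15 .2 .25 .3
```

```text
6.85 [559.0165   4.8426 250.5644] [-0.1691  0.1017  2.0227 -0.1113  0.3913 -1.2639] [ -7.6319 -10.166    5.9289]
tool force [ -1.165  -11.6487  -7.7263]
handle beta 6376 0.14452914378485612 [0.0343 0.4662]
0.15 [ 0.0009  0.0032 -0.    ] [-0.0011  0.0003 -0.0013]
0.2 [-0.0033  0.0321  0.0011] [-0.0011  0.0004  0.0065]
0.25 [-0.009   0.0608  0.0025] [-0.0011  0.0004  0.0144]
0.3 [-0.016   0.0891  0.0042] [-0.0011  0.0004  0.0223]
```

Request:
apply_moves(motion=[{"grip": 0.5, "dp": [0, 0.006, 0], "delta_rot": [0, 0, 0.0015]}, {"grip": 0.5, "dp": [-0.001, 0.012, 0], "delta_rot": [0, 0, 0.003]}])

```text
time: 7.1
tool_pos: [560.3, 7.5, 251.0]
tool_rot: [3.023, 0.62, 2.698]
ft_force: [-7.4, -10.6, 5.9]
grip_width: 64.1
finger_force: 5.9
```

Request:
apply_moves(motion=[{"grip": 0.5, "dp": [0, 0.005, 0], "delta_rot": [0, 0, 0.0015]}, {"grip": 0.5, "dp": [-0.001, 0.01, 0], "delta_rot": [0, 0, 0.003]}])

```text
time: 7.3
tool_pos: [561.4, 9.7, 251.4]
tool_rot: [3.01, 0.617, 2.675]
ft_force: [-5.8, -11.2, 5.2]
grip_width: 63.9
finger_force: 5.8
```

Request:
apply_moves(motion=[{"grip": 0.5, "dp": [0, 0.005, 0], "delta_rot": [0, 0, 0.0015]}, {"grip": 0.5, "dp": [-0.001, 0.01, 0], "delta_rot": [0, 0, 0.003]}])

```text
time: 7.5
tool_pos: [562.7, 11.8, 251.9]
tool_rot: [2.996, 0.615, 2.652]
ft_force: [-6.3, -11.2, 5.5]
grip_width: 64.1
finger_force: 5.8
```

```bash
python3 st.py .2 .25 .3
```

```text
7.5 [562.6697  11.8293 251.8983] [-0.1497  0.1078  2.0117 -0.1396  0.3978 -1.1658] [ -6.307  -11.2225   5.4955]
tool force [ -2.9348 -12.0612  -6.4682]
handle beta 6329 0.19707380478539285 [0.0903 0.2601]
0.2 [0.0015 0.0004 0.0012] [-0.0011  0.0005 -0.0024]
0.25 [-0.0025  0.0293  0.0026] [-0.0011  0.0005  0.0054]
0.3 [-0.008   0.058   0.0042] [-0.0011  0.0005  0.0133]
```

Request:
apply_moves(motion=[{"grip": 0.5, "dp": [0, 0.005, 0], "delta_rot": [0, 0, 0]}, {"grip": 0.5, "dp": [0, 0.01, 0], "delta_rot": [0, 0, 0]}])

```text
time: 7.75
tool_pos: [563.5, 14.1, 252.0]
tool_rot: [2.997, 0.614, 2.652]
ft_force: [-5.9, -10.7, 5.3]
grip_width: 64.0
finger_force: 6.1
```

Request:
apply_moves(motion=[{"grip": 0.5, "dp": [0, 0.005, 0], "delta_rot": [0, 0, 0.0015]}, {"grip": 0.5, "dp": [-0.001, 0.01, 0.001], "delta_rot": [0, 0, 0.003]}])

```text
time: 7.95
tool_pos: [564.8, 16.2, 252.4]
tool_rot: [2.983, 0.612, 2.629]
ft_force: [-6.9, -11.1, 7.3]
grip_width: 64.1
finger_force: 6.0
```

Request:
apply_moves(motion=[{"grip": 0.5, "dp": [0, 0.005, 0], "delta_rot": [0, 0, 0]}, {"grip": 0.5, "dp": [0, 0.01, 0.001], "delta_rot": [0, 0, 0.001]}])

```text
time: 8.15
tool_pos: [565.8, 18.4, 252.4]
tool_rot: [2.979, 0.61, 2.622]
ft_force: [-5.3, -10.4, 5.0]
grip_width: 64.1
finger_force: 5.9
```

```bash
python3 st.py .25 .3
python3 - <<'E'
from h import *
c=cap('wrist'); save(c,'w3.png'); c=cap('side'); save(c,'s3.png',(280,150,440,260),4)
E
```

```text
8.15 [565.8264  18.4206 252.3898] [-0.1318  0.1144  2.002  -0.1649  0.4039 -1.103 ] [ -5.2543 -10.45     5.0458]
tool force [ -3.4098 -10.9166  -5.6099]
handle beta 6527 0.24559964709187207 [0.138  0.3089]
0.25 [-0.0028  0.0003  0.0003] [-0.0012  0.0004  0.0014]
0.3 [-0.0076  0.0291  0.0019] [-0.0011  0.0004  0.0093]
```

View pics/w3.png

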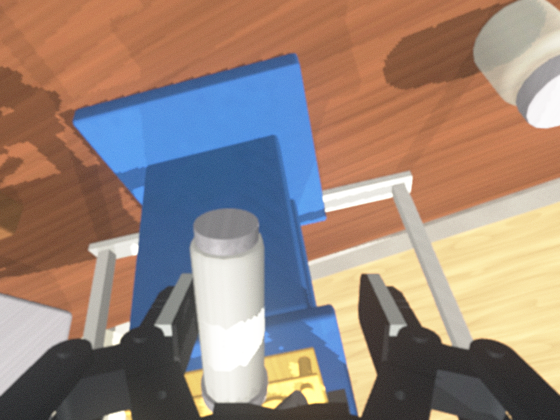

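The finger is on the left side of the handle, and the force may just be starting to fall. I'll take two more short steps to confirm.

Request:
apply_moves(motion=[{"grip": 0.5, "dp": [0, 0.005, 0], "delta_rot": [0, 0, 0.001]}, {"grip": 0.5, "dp": [-0.001, 0.01, 0], "delta_rot": [0, 0, 0.003]}])

```text
time: 8.5
tool_pos: [567.2, 20.6, 252.8]
tool_rot: [2.966, 0.607, 2.599]
ft_force: [-5.0, -10.5, 4.4]
grip_width: 64.2
finger_force: 5.6
```

Request:
apply_moves(motion=[{"grip": 0.5, "dp": [0, 0.005, 0], "delta_rot": [0, 0, 0.001]}, {"grip": 0.5, "dp": [-0.001, 0.01, 0], "delta_rot": [0, 0, 0.003]}])

```text
time: 8.7
tool_pos: [568.6, 22.7, 253.4]
tool_rot: [2.953, 0.604, 2.576]
ft_force: [-3.9, -11.2, 4.0]
grip_width: 63.9
finger_force: 5.4
```

```bash
python3 st.py .25 .3
```

```text
8.7 [568.5549  22.7254 253.4279] [-0.1202  0.1188  1.994  -0.18    0.4087 -1.0421] [ -3.9079 -11.1751   4.0108]
tool force [ -4.4908 -10.9927  -3.9032]
handle beta 6655 0.28082152454038745 [0.1736 0.3438]
0.25 [ 0.     -0.0203  0.0001] [-0.0011  0.0005 -0.0047]
0.3 [-0.0036  0.0087  0.0017] [-0.0011  0.0005  0.0032]
```

The tangential force peaked at about 12.3 N near 0.2 rad and is now about 11 N, so the break-over has begun. I'll go slightly further to be sure, staying well short of the stop.

Request:
apply_moves(motion=[{"grip": 0.5, "dp": [0, 0.006, 0.001], "delta_rot": [0, 0, 0.001]}, {"grip": 0.5, "dp": [-0.001, 0.013, 0.001], "delta_rot": [0, 0, 0.002]}])

```text
time: 8.95
tool_pos: [570.0, 25.5, 253.6]
tool_rot: [2.945, 0.601, 2.561]
ft_force: [-4.9, -11.1, 2.2]
grip_width: 64.2
finger_force: 5.1
```

Request:
apply_moves(motion=[{"grip": 0.5, "dp": [0, 0.006, 0.001], "delta_rot": [0, 0, 0.001]}, {"grip": 0.5, "dp": [-0.001, 0.013, 0.001], "delta_rot": [0, 0, 0.002]}])

```text
time: 9.15
tool_pos: [571.7, 28.4, 254.0]
tool_rot: [2.936, 0.598, 2.546]
ft_force: [-4.4, -8.7, 4.0]
grip_width: 64.0
finger_force: 4.8
```

```bash
python3 st.py .25 .2 .1
python3 - <<'E'
from h import *
s=env.state();p,Rm,g=pose(.32);q=toslope(g); t=fromslope([-np.sin(.32),np.cos(.32),0])[0]-O; print('tang',s['ft_force']@t)
c=cap('scene'); save(c,'s4.png',(140,170,300,290),5)
E
```

```text
9.15 [571.7356  28.3557 253.9624] [-0.1055  0.1254  1.984  -0.1985  0.4154 -0.9882] [-4.4413 -8.6888  4.0241]
tool force [-3.2536 -8.9411 -4.57  ]
handle beta 6815 0.32512837046522414 [0.2168 0.3879]
0.25 [-0.0012 -0.0465 -0.0021] [-0.0011  0.0003 -0.0086]
0.2 [ 0.0003 -0.0757 -0.0035] [-0.0011  0.0003 -0.0165]
0.1 [-0.0011 -0.1341 -0.0057] [-0.0011  0.0002 -0.0322]
tang -10.162500317489517
```

View pics/s4.png

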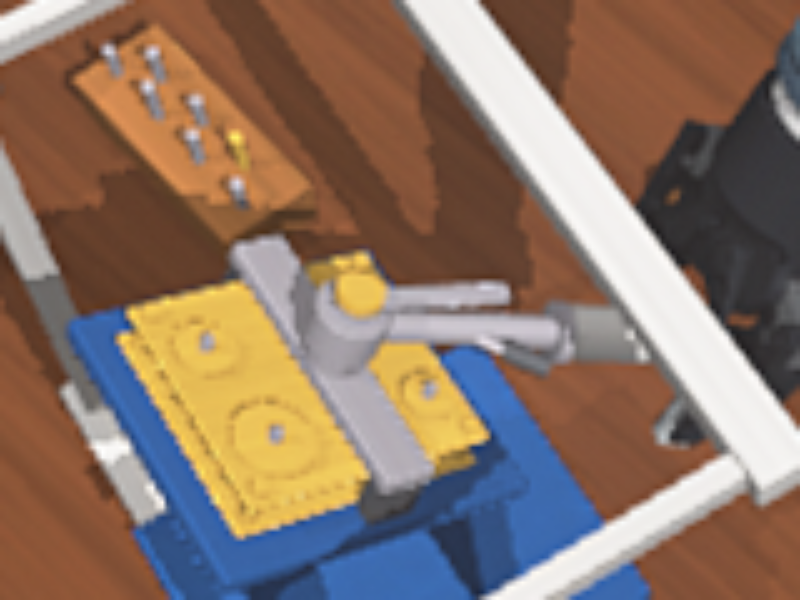

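The steel pointer strip at (380–510,295) now diverges from the handle, which runs to (560,335). Finger force has dropped from 6.1 N to 4.8 N, so the wrench has clicked. I'm stopping here and easing off.

Request:
apply_moves(motion=[{"grip": 0.5, "dp": [0, -0.012, 0], "delta_rot": [0, 0, -0.002]}, {"grip": 0.5, "dp": [0, -0.024, -0.001], "delta_rot": [0, 0, -0.004]}, {"grip": 0.5, "dp": [0, -0.036, -0.002], "delta_rot": [0, 0, -0.006]}, {"grip": 0.5, "dp": [0, -0.048, -0.002], "delta_rot": [0, 0, -0.008]}, {"grip": 0.5, "dp": [0, -0.06, -0.003], "delta_rot": [0, 0, -0.011]}, {"grip": 0.5, "dp": [0, -0.072, -0.003], "delta_rot": [0, 0, -0.014]}, {"grip": 0.5, "dp": [0, -0.084, -0.003], "delta_rot": [0, 0, -0.016]}, {"grip": 0.5, "dp": [0, -0.1, -0.003], "delta_rot": [0, 0, -0.016]}, {"grip": 0.5, "dp": [0, -0.12, -0.003], "delta_rot": [0, 0, -0.016]}, {"grip": 0.5, "dp": [0, -0.145, -0.003], "delta_rot": [0, 0, -0.016]}, {"grip": 0.5, "dp": [0, -0.15, -0.003], "delta_rot": [0, 0, -0.016]}])

```text
time: 10.35
tool_pos: [554.2, -2.9, 246.8]
tool_rot: [3.003, 0.614, 2.667]
ft_force: [-0.0, 0.7, 0.5]
grip_width: 64.3
finger_force: 0.0
```

```bash
python3 st.py .2
python3 - <<'E'
from h import *
c=cap('wrist');save(c,'w5.png'); a=cap('scene')
im=cv2.resize(a['frame'][170:290,140:300,::-1],(560,420)); cv2.imwrite('pics/w5.png',np.hstack([c['frame'][60:,140:400,::-1].copy(),im[:360,150:]]))
E
```

```text
10.35 [554.2172  -2.9348 246.8027] [-0.1933  0.0971  2.0383 -0.0692  0.3804 -1.2774] [-0.0151  0.7341  0.5415]
tool force [-0.0265  0.7288 -0.5483]
handle beta 6627 0.2094264612543533 [-0.014   0.4203]
0.2 [-0.0124  0.0701 -0.0043] [-0.0008 -0.     -0.0005]
```

View pics/w5.png

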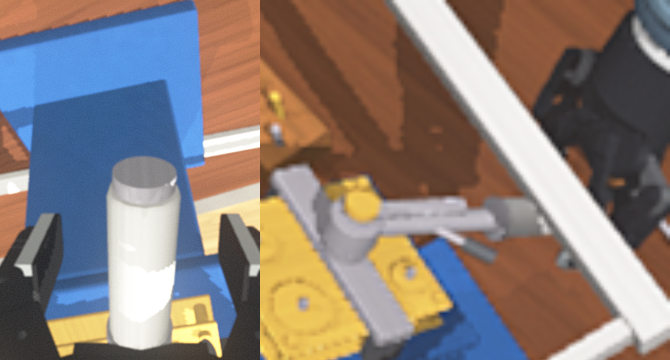

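The handle has sprung straight to 0.21 rad, lies along the pointer again, and stands free between the fingers. Now I'll back out along the tool axis.

Request:
apply_moves(motion=[{"grip": 0.5, "dp": [0, 0, -0.06], "delta_rot": [0, 0, 0]}, {"grip": 0.5, "dp": [0, 0, -0.15], "delta_rot": [0, 0, 0]}, {"grip": 0.5, "dp": [0, 0, -0.3], "delta_rot": [0, 0, 0]}, {"grip": 0.5, "dp": [0, 0, -0.45], "delta_rot": [0, 0, 0]}, {"grip": 0.5, "dp": [0, 0, -0.55], "delta_rot": [0, 0, 0]}, {"grip": 0.5, "dp": [0, 0, -0.55], "delta_rot": [0, 0, 0]}, {"grip": 0.5, "dp": [0, 0, -0.55], "delta_rot": [0, 0, 0]}])

```text
time: 11.2
tool_pos: [476.2, 16.5, 358.7]
tool_rot: [3.003, 0.616, 2.668]
ft_force: [0.3, -0.1, -0.2]
grip_width: 64.2
finger_force: 0.0
```

```bash
python3 st.py; python3 -c "
from bench import env
print(env.sign_off())"
```

```text
11.2 [476.2116  16.5407 358.715 ] [-0.1799 -0.1862  1.9989 -0.0514  0.7013 -1.2924] [ 0.3062 -0.0517 -0.2066]
tool force [-0.1224  0.0458  0.3494]
handle beta 1808 0.21081476075298122 [0.1422 0.2766]
the job is handed in; nothing more can be done
None
```

The screw is tightened to the click (screw at about 0.7 rad, estimated from the camera); I stopped short of the handle's stop, eased off so the handle sprang straight, and handed the job in at about 11 s with the arm clear.

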